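# Roll the lamp chimney onto the sighting line and switch the lamp on

### The job

With a fingertip on top of the amber glass lamp chimney that lies on the dark green mat, push its top sideways, gently and in several strokes if need be, so that it rolls until it lies at rest squarely over and along the white line in front of the small brass sighting lamp. Then press down the red-dotted end of the black rocker switch, fully, to turn the lamp on, and come clear. Do not pick the chimney up, do not switch on before it lies on the line, and leave all else on the counter where it stands.

Things in the scene. Friction and masses are not known exactly. Their poses are not given: they have to be found in the camera images.
- chimney: amber glass lamp chimney lying on the mat: cylinder 50 mm across, 140 mm long, solid, 0.1 to 0.2 kg. Origin at its middle on its axis, 29 mm above the counter (its top at 54 mm); x along its axis, y and z turn as it rolls. Roughly parallel to the line, 40 to 80 mm left or right of it. A fingertip on top that moves sideways by d rolls it d/2; let go, it stops within a few mm
- line (a point): middle of the white line on the mat's top (4 mm above the counter), 6 mm wide, 250 mm long, so it shows beyond both chimney ends: x along it, away from the robot to the lamp, y to the left across it, z up. The fixed brass lamp (60 mm deep, 70 wide, 55 high) stands centred on its far end, front 140 mm from this point
- mat: dark green leather mat fixed to the counter, 4 mm thick, 280 mm wide (y), from 130 mm before its origin to 210 mm beyond it along x; origin at counter height. The chimney rolls on it without slipping when its top is pushed
- rocker_on (a point): red dot on top of the rocker's on end, where to press, 22 mm from the hinge line; x from hinge to on end, y along the hinge, z square to the face. The black rocker is 64 mm long (x), 44 wide, 10 thick, hinged at its middle 42 mm above the counter on a fixed panel 120 x 85 x 30 mm. Dot about 51 mm above the counter when off, 43 mm when on
- rocker (a joint): rocker angle in rad: about -0.2 = off (dot end up), +0.2 = fully on (dot end down, at its stop). It takes about 2.5 N at the dot and stays where it is left
- dome: pierced brass lantern dome, 156 mm across the foot, 112 mm high; origin under its middle, on the counter; a bystander, to be left alone
- spare: second amber glass chimney, standing upright on the counter, 50 mm across, 140 mm high (not the one to roll); origin under its middle, on the counter; a bystander, to be left alone
- finial: dented copper finial, 42 mm across, 77 mm high; origin under its middle, on the counter; a bystander, to be left alone
- holder: white ceramic bulb holder with a brass top, 52 mm across, 46 mm high; origin under its middle, on the counter; a bystander, to be left alone
- driver: screwdriver lying on the counter; a bystander, to be left alone
- cup: terracotta cup, 72 mm across, 75 mm high; origin under its middle, on the counter; a bystander, to be left alone
Not all that is in view belongs to the job. Leave any blue or turquoise look-alike of the chimney alone. Of the things that look like the part that bears rocker_on, the largest one is meant.

How it is judged:
On the way, in this order (a step that is already met when the one before it is completed fails the run):
1. the chimney has turned about its axis by more than 57 degrees (rolled, not slid), the switch still off (angle between chimney's own z axis and vertical above 1 rad and value of joint rocker below -0.1 rad), for 0.05 s.
2. the chimney lies at rest on the line, the switch still off (y of chimney in the frame of line between -0.008 and 0.008 m and x of chimney in the frame of line between -0.05 and 0.05 m and angle between the x axis of chimney and the x axis of line, either way round below 0.2 rad and z of chimney in the frame of line below 0.031 m and linear speed of chimney below 0.01 m/s and angular speed of chimney below 0.4 rad/s and value of joint rocker below -0.1 rad), for 0.2 s.
3. the switch is pressed on, the chimney still on the line (y of chimney in the frame of line between -0.008 and 0.008 m and x of chimney in the frame of line between -0.05 and 0.05 m and angle between the x axis of chimney and the x axis of line, either way round below 0.2 rad and z of chimney in the frame of line below 0.031 m and linear speed of chimney below 0.01 m/s and angular speed of chimney below 0.4 rad/s and value of joint rocker above 0.14 rad), for 0.1 s.
At the end, for the whole second after the job is handed in: The chimney lies at rest on the mat with the middle of its axis within 8 mm of the line sideways and 50 mm of the line's middle lengthwise, within 0.2 rad of the line's direction; the rocker is on (above 0.14 rad) (all of step 3); the robot touches nothing.
It fails at once if the chimney is lifted more than 10 mm (height (world z) of chimney above 0.039 m).
It fails at once if the chimney leaves the mat (height (world z) of chimney below 0.0265 m).
It fails at once if the chimney is pressed with more than 45 N (contact force between the arm and chimney above 45 N).
It fails at once if a bystander (dome, standing chimney, finial, bulb holder, screwdriver, cup) is moved more than 15 mm (distance of any of dome, spare, finial, holder, driver, cup from where it was at the start of the episode above 0.015 m).
It also fails if it takes over 58 s, if anything falls off the work surface, if the arm or the gripper's body presses on something with over 40 N, if the wrist force passes 120 N, or if a joint passes its speed limit or range.

### The arm

A 6-joint arm with a two-finger parallel gripper is mounted at the origin on the work surface. World frame = base frame: x ahead of the robot, y to its left, z up, the work surface at z = 0. Lengths are in m, angles in rad, forces in N, time in s.
With the tool pointing down it reaches from about 0.35 to 0.8 m from the base axis. Payload 7.3 kg.
Tool frame: the origin (TCP) lies at the very end of the fingers, on their centre line; the grasp point (between the pads) lies 19 mm behind it (env.grasp_offset is the distance from the TCP to the grasp point, in m); z points along the fingers, y is the direction in which the jaws open and shut (so a half turn about z gives the same grasp; the last joint's range is limited). The gripper opens to 85 mm and grips with 20 to 120 N. Pads are 22 mm wide; open, the fingers measure 114 mm over their backs; the gripper's body (76 mm by 85 mm) begins 54 mm behind the grasp point. The pads swing forward as they close: fully open they stand 13 mm farther back than shut.
Start: joints at [-1.299, 0.342, 1.524, -0, 1.275, -0.146], TCP at [0.213, -0.48, 0.231] pointing down, gripper open.
Joint ranges: [-2.53, 2.53], [-0.77, 2.02], [0.04, 2.7], [-1, 4.14], [0.28, 2.66], [-3.11, 3.11]. Speed limits (rad/s): [2.57, 2.57, 3.14, 3.14, 3.14, 3.14].

### API

Orientations are given as a rotation vector (axis times angle).
In Python, from rig import sensors, optics, env gives the robot as it stands. The module is installed in compiled form; this text tells all that it offers.
- The arm moves only by the tool arm_command, never from a script. Its argument "plan" is a list of rows, each a list of 7 numbers: the turn, a rotation vector about the tool's x, y, z in rad, then the shift along the tool's x, y, z in m, then the finger opening in m, from 0 to 0.0854. In form: [[wx, wy, wz, x, y, z, jaw], ...]. A call has 1 to 8 rows; each row shifts and turns the commanded pose from where the row before left it, along the tool's axes as they then stand; what a row does not reach is not made up. A row lasts 1/8 s, in which the tool goes at most 62.5 mm and 10.7 degrees, less where a joint would pass 70% of its speed; a pose out of reach is approached as far as the arm can. A call with a gripper value outside its range is refused whole. The fingers move at their own pace and stop on an object; "force" is the grip in N (left out, the last holds). Time passes only in rows, so rows that do not move let the fingers close. It gives the time, the measured TCP pose, the force and the opening at its end, in the units of the state.
- sensors.observe(): the state, without advancing time (a new reading comes with each control period).
- optics.capture(name): name is "scene" or "top" or "wrist"; returns the picture (400x640x3 uint8, red, green, blue); there is no depth.
- optics.calibration(name): a dict with "mtx" (3x3 intrinsics, pixels), "T" (4x4, takes a point from camera to world coordinates). Camera axes: x right, y up, looking along -z (the intrinsics and any distortion apply to the point x, -y, -z); pixel columns grow to the right and rows downward; lengths in m; the calibration is good to about 2 mm. A picture is of the moment at which its call begins: read the wrist's pose just before it. calibration takes no time and is no camera call; for the wrist camera it gives the pose at the moment of the call.
- env.job_done(): hands the job in, once; it reports no verdict.
The state is a dict: "time_s": time; "joint_positions": joint angles; "dq": joint speeds; "effort": joint torques, N m; "position": TCP position; "orientation": TCP orientation; "contact_force": force on the tool from outside, world axes, zero at the start; "torque": the same for the moment, N m; "finger_gap": opening from 0.0 (shut) to 1.0 (fully open).
Only numpy, scipy, OpenCV 4.12 (cv2) and the standard library are available. Lean on these libraries where they do the work, as an engineer would, in place of code of your own. Each camera call takes 0.05 s, during which the arm holds its last target. There are 200 camera calls.

## Working session

There is one attempt and no reset: what is moved stays moved. The work goes in short steps, Python scripts to look and compute and a tool call to move; the robot and the scene stay as the last step left them, time stands still between calls to the robot, and variables do not carry over. Pictures are saved under pics/ and viewed, about 8 in all and at most 12, crops included, and the job is handed in when it is done.

Besides the shell and the picture viewer there is one more tool, called as name([rows], argument=value, ...), one row to a line, values as JSON. arm_command: Moves the arm, as the interface text tells. Its arguments: {"type":"object","properties":{"plan":{"type":"array","items":{"type":"array","items":{"type":"number"}}},"force":{"type":"number"}},"required":["plan"]}

```bash
mkdir -p pics
cat > h.py <<'E'
import numpy as np, cv2
from rig import sensors, optics, env
def snap(n,f):
    im=optics.capture(n); cv2.imwrite('pics/'+f,im[:,:,::-1]); return im
def ray(n,u,v):
    c=optics.calibration(n); d=np.linalg.inv(c['mtx'])@[u,v,1]; T=c['T']
    return T[:3,3],T[:3,:3]@np.array([d[0],-d[1],-d[2]])
def at(n,u,v,z):
    o,d=ray(n,u,v); return o+d*(z-o[2])/d[2]
def proj(n,p):
    c=optics.calibration(n); T=c['T']; q=T[:3,:3].T@(np.array(p)-T[:3,3]); q=c['mtx']@[q[0],-q[1],-q[2]]; return q[:2]/q[2]
E
python3 - <<'E'
from h import *
snap('scene','scene.png'); snap('top','top.png'); print(sensors.observe())
for n in('scene','top'):
    c=optics.calibration(n);print({k:(v.round(3).tolist() if hasattr(v,'round') else v) for k,v in c.items()})
E
```

```text
{'time_s': 0.1, 'joint_positions': array([-1.29898820e+00,  3.42674295e-01,  1.52490541e+00,  1.05183842e-05,
        1.27540787e+00, -1.46004872e-01]), 'dq': array([-0.00089238, -0.00207389, -0.00266444, -0.00123008,  0.00158823,
        0.00025757]), 'effort': array([ 1.92608866e-03, -4.34443116e+01, -2.46492505e+01, -1.82087856e-04,
        4.67200080e-03,  1.69858674e-05]), 'position': array([ 0.21295087, -0.47948716,  0.23069004]), 'orientation': array([-3.07192751e+00, -6.51242273e-01,  1.21909022e-04]), 'contact_force': array([-0.04419342,  0.01310633,  0.11318783]), 'torque': array([-0.01441579,  0.03218754,  0.05089271]), 'finger_gap': 0.9976116237595358}
{'mtx': [[462.315, 0.0, 323.715], [0.0, 462.315, 192.082], [0.0, 0.0, 1.0]], 'T': [[0.751, -0.352, 0.559, 1.414], [0.66, 0.405, -0.632, -0.999], [-0.004, 0.844, 0.537, 0.933], [0.0, 0.0, 0.0, 1.0]]}
{'mtx': [[389.717, 0.0, 320.58], [0.0, 389.717, 200.423], [0.0, 0.0, 1.0]], 'T': [[-0.008, 0.988, -0.152, 0.314], [-1.0, -0.009, -0.002, 0.001], [-0.003, 0.152, 0.988, 1.302], [0.0, 0.0, 0.0, 1.0]]}
```

View pics/top.png

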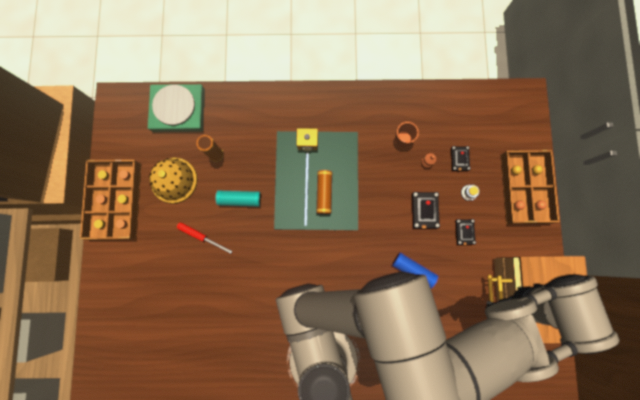

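View pics/scene.png

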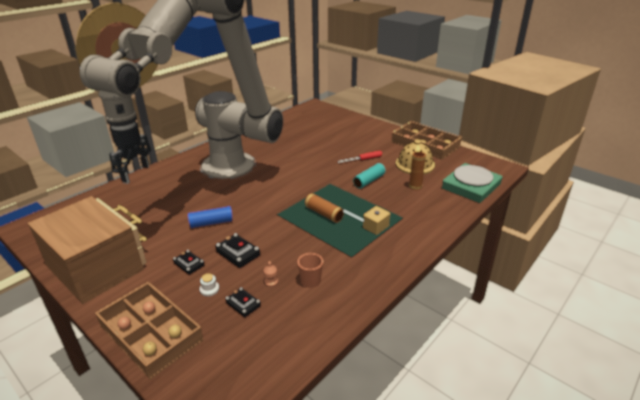

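Top view candidates. For the chimney there is the amber one lying on the mat (324,193), the amber one standing (205,143), turquoise (237,198) and blue (415,269). I choose (324,193). For the switch there is the large one (426,210) and small ones at (460,158) and (466,232). I choose (426,210). Next I check both in a close crop.

Run:
```python
from h import *
im=cv2.imread('pics/top.png')
a=cv2.resize(im[125:235,270:365],None,fx=4,fy=4,interpolation=cv2.INTER_CUBIC)
b=cv2.resize(im[185:235,405:447],(370,440),interpolation=cv2.INTER_CUBIC)
cv2.imwrite('pics/c1.png',np.hstack([a,b]))
hsv=cv2.cvtColor(im,cv2.COLOR_BGR2HSV).astype(int)
H,S,V=hsv[...,0],hsv[...,1],hsv[...,2]
def comp(m,name,box):
    u0,u1,v0,v1=box; k=np.zeros_like(m);k[v0:v1,u0:u1]=m[v0:v1,u0:u1]
    v,u=np.nonzero(k); print(name,len(u),u.mean(),v.mean(),u.min(),u.max(),v.min(),v.max()); return u,v
w=(S<60)&(V>130)
u,v=comp(w,'line',(295,315,153,230))
P=np.array([at('top',a,b,.004) for a,b in zip(u,v)])[:,:2]
print('line fit',cv2.fitLine(P.astype(np.float32),cv2.DIST_L2,0,.01,.01).ravel(),P.min(0),P.max(0))
u,v=comp((H<25)&(S>120)&(V>90),'chim',(312,338,160,222))
P=np.array([at('top',a,b,.04) for a,b in zip(u,v)])[:,:2]
print(cv2.fitLine(P.astype(np.float32),cv2.DIST_L2,0,.01,.01).ravel(),P.min(0),P.max(0), cv2.minAreaRect(P.astype(np.float32)))
u,v=comp(((H<10)|(H>170))&(S>150)&(V>110),'dot',(418,436,195,222))
print(at('top',u.mean(),v.mean(),.051))
u,v=comp((H>35)&(H<95)&(S>50),'mat',(265,368,120,240))
P=np.array([at('top',a,b,.004) for a,b in zip(u,v)],np.float32)[:,:2];print(cv2.minAreaRect(P))
```

```text
line 476 306.37605042016804 193.85294117647058 298 314 153 226
line fit [ 0.9999466  -0.01033414  0.5371968   0.05171689] [0.42758301 0.02640156] [0.67893632 0.08001358]
chim 606 323.9323432343234 191.35643564356437 317 331 170 213
[ 0.9992685  -0.03824343  0.5384625  -0.0074531 ] [ 0.46646181 -0.03149019] [0.61030083 0.01582233] ((0.5384085178375244, -0.007602408528327942), (0.04617777094244957, 0.1436394900083542), 89.29493713378906)
dot 18 428.0 202.33333333333334 426 430 201 204
[ 0.49718462 -0.34452487  0.051     ]
mat 4222 317.856229275225 170.324727617243 275 357 132 229Traceback (most recent call last):
  File "<stdin>", line 21, in <module>
  File "h.py", line 9, in at
    o,d=ray(n,u,v); return o+d*(z-o[2])/d[2]
        ~~~^^^^^^^
  File "h.py", line 6, in ray
    c=optics.calibration(n); d=np.linalg.inv(c['mtx'])@[u,v,1]; T=c['T']
ValueError: time passes only in moves, steps and waits
```

View pics/c1.png

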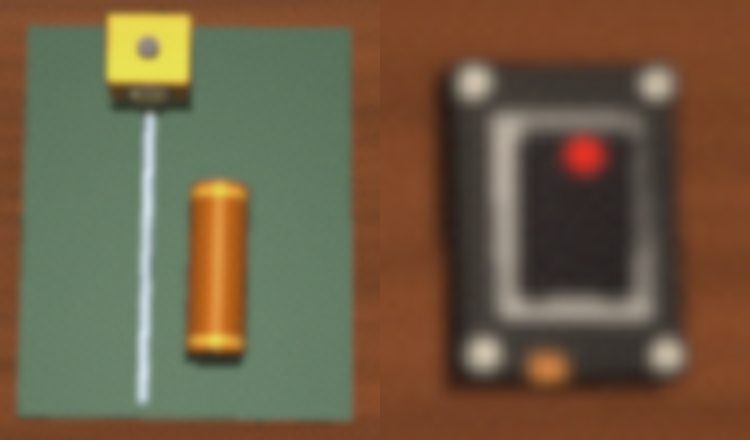

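The crop confirms the choice. The amber chimney lies right of the white line, which runs from (307.5,153) to (305.5,225.5) in top pixels. The large rocker has its red dot at (428,202), on the far end. Moving above the chimney now.

arm_command([
  [0,0,0.139,0,0,0,0],
  [0,0,0.139,0,0,0,0],
  [0,0,0.139,0,0,0,0],
  [0,0,0,0.035,-0.05,0,0],
  [0,0,0,0.035,-0.05,0,0],
  [0,0,0,0.035,-0.05,0,0],
  [0,0,0,0.035,-0.05,0,0],
  [0,0,0,0.035,-0.05,0,0],
], force=60)

```text
time_s: 1.1
position: [0.3886, -0.2279, 0.2312]
orientation: [-3.142, -0.001, -0.0]
contact_force: [0.6, -0.6, 0.3]
finger_gap: -0.002
```

arm_command([
  [0,0,0,0.035,-0.05,0,0],
  [0,0,0,0.03,-0.05,0,0],
  [0,0,0,0.03,-0.05,0,0],
  [0,0,0,0.025,-0.04,0,0],
  [0,0,0,0,0,0,0],
  [0,0,0,0,0,0,0],
])

```text
time_s: 1.85
position: [0.5072, -0.0397, 0.2308]
orientation: [3.141, 0.002, -0.002]
contact_force: [0.3, -0.7, 0.1]
finger_gap: -0.003
```

Run:
```python
from h import *
s=sensors.observe(); print(s['time_s'],s['position'],s['orientation'],s['finger_gap'],s['contact_force'])
snap('wrist','w1.png')
im=cv2.imread('pics/top.png').astype(int)
for n,pts,z in (('top',[(307.5,153),(306.5,189),(305.5,225.5)],.004),('top',[(324.75,171.2),(323.5,212.5)],.04)):
    print([at(n,*p,z).round(4).tolist() for p in pts])
print(optics.calibration('wrist'))
```

```text
1.85 [ 0.50721541 -0.03974929  0.23083742] [ 3.14133438e+00  2.21397932e-03 -2.04299719e-03] -0.0030531810998543304 [ 0.3344554  -0.68715397  0.1259784 ]
[[0.6789, 0.0475, 0.004], [0.5533, 0.0513, 0.004], [0.4295, 0.0549, 0.004]]
[[0.6061, -0.0108, 0.04], [0.4683, -0.0054, 0.04]]
{'mtx': array([[295.29232456,   0.        , 317.9725234 ],
       [  0.        , 295.29232456, 198.07906378],
       [  0.        ,   0.        ,   1.        ]]), 'T': array([[-4.47868245e-04,  9.60678766e-01,  2.77661860e-01,
         5.77292365e-01],
       [-9.99998639e-01, -8.71167707e-04,  1.40114556e-03,
        -4.07181080e-02],
       [ 1.58794083e-03, -2.77660854e-01,  9.60677848e-01,
         3.74089280e-01],
       [ 0.00000000e+00,  0.00000000e+00,  0.00000000e+00,
         1.00000000e+00]])}
```

View pics/w1.png

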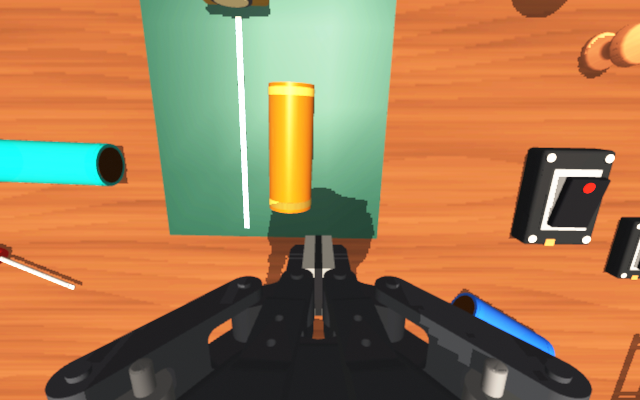

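The wrist view is sharp. The line runs from (239,16) to (247,228), the chimney's middle is near (291,147) and the dot is at (589,188). I measure from it next.

```bash
cat >> h.py <<'E'
from scipy.optimize import least_squares
def measure(im,z=.054):
    """wrist frame: line fit (y=a+b x) and chimney axis from its silhouette edges (tangent rays, r=25, axis z=.029)"""
    c=optics.calibration('wrist');K=np.linalg.inv(c['mtx']);T=c['T']
    def R(u,v):
        d=K@[u,v,1]; return T[:3,:3]@np.array([d[0],-d[1],-d[2]])
    def G(u,v,z):
        d=R(u,v); return T[:3,3]+d*(z-T[2,3])/d[2]
    hsv=cv2.cvtColor(im,cv2.COLOR_RGB2HSV).astype(int);H,S,V=hsv[...,0],hsv[...,1],hsv[...,2]
    w=((S<50)&(V>180)).astype(np.uint8); a=((H>10)&(H<30)&(S>130)&(V>150)).astype(np.uint8)
    mat=cv2.morphologyEx(((H>50)&(H<90)&(V>40)).astype(np.uint8),cv2.MORPH_CLOSE,np.ones((61,61)))
    def big(m,tall):
        n,l,s,_=cv2.connectedComponentsWithStats(m*mat); k=1+np.argmax(s[1:,3 if tall else 4]); return l==k,s[k]
    L,sl=big(w,True); v,u=np.nonzero(L); P=np.array([G(a_,b_,.004)[:2] for a_,b_ in zip(u+0.,v+0.)])
    b=np.polyfit(P[:,0],P[:,1],1)
    A,sa=big(a,False); vs=range(sa[1]+8,sa[1]+sa[3]-8); ed=[]
    for v in vs:
        q=np.nonzero(A[v])[0]
        if len(q): ed+=[(q[0]-.5,v,1),(q[-1]+.5,v,-1)]
    D=np.array([R(e[0],e[1]) for e in ed]);D/=np.linalg.norm(D,axis=1)[:,None]
    def f(p):
        ax=np.array([np.cos(p[1]),np.sin(p[1]),0]); n=np.cross(D,ax); n/=np.linalg.norm(n,axis=1)[:,None]
        return np.abs(n@(np.array([0.54,p[0],.029])-T[:3,3]))-.025
    r=least_squares(f,[G(*[sa[0]+sa[2]/2,sa[1]+sa[3]/2],.029)[1],0],loss='soft_l1',f_scale=.001)
    uc=sa[0]+sa[2]/2
    print('line x',P[:,0].min().round(4),P[:,0].max().round(4),'slope',b[0].round(4),'y at .54',np.polyval(b,.54).round(4))
    print('chim box',sa,'y at .54',r.x[0].round(4),'slope',r.x[1].round(4),'rms',np.sqrt((r.fun**2).mean()).round(5),'x ends',G(uc,sa[1]+sa[3],.03)[0].round(4),G(uc,sa[1],.05)[0].round(4))
E
python3 - <<'E'
from h import *
im=cv2.imread('pics/w1.png')[:,:,::-1]; measure(np.ascontiguousarray(im)); print(at('wrist',589,188,.051))
for p in ((579,186),(562,222)): print(at('wrist',*p,.047))
E
```

```text
line x 0.4286 0.6802 slope -0.0288 y at .54 0.0515
chim box [ 269   82   45  132 5172] y at .54 -0.009 slope -0.0407 rms 0.00061 x ends 0.4575 0.6076
[ 0.49548339 -0.34731758  0.051     ]
[ 0.49683336 -0.33908491  0.047     ]
[ 0.4530534  -0.32969978  0.047     ]
```

arm_command([
  [0,0,0,0.03,-0.021,0.02,0],
  [0,0,0,0,0,0.055,0],
  [0,0,0,0,0,0.055,0],
  [0,0,0,0,0,0.033,0],
  [0,0,0,0,0,0,0],
  [0,0,0,0,0,0,0],
])

```text
time_s: 2.65
position: [0.5385, -0.0196, 0.0698]
orientation: [3.141, -0.001, 0.003]
contact_force: [0.7, -0.4, -0.1]
finger_gap: -0.003
```

arm_command([
  [0,0,0,0,0,0.012,0],
  [0,0,0,0,0,0.002,0],
  [0,0,0,0,0,0.001,0],
  [0,0,0,0,0,0,0],
])

```text
time_s: 3.15
position: [0.5377, -0.0186, 0.0536]
orientation: [3.141, 0.002, 0.0]
contact_force: [-1.6, 0.5, 2.8]
finger_gap: 0.0
```

arm_command([
  [0,0,0,0,0,0.0005,0],
  [0,0,0,0,-0.004,0,0],
  [0,0,0,0,-0.006,0,0],
  [0,0,0,0,-0.006,0,0],
])

```text
time_s: 3.65
position: [0.5383, -0.0025, 0.0539]
orientation: [3.141, 0.001, 0.003]
contact_force: [-2.0, 0.0, 8.1]
finger_gap: 0.0
```

arm_command([
  [0,0,0,0,-0.006,0,0],
  [0,0,0,0,-0.006,0,0],
  [0,0,0,0,-0.006,0,0],
  [0,0,0,0,-0.004,0,0],
  [0,0,0,0,0,0,0],
])

```text
time_s: 4.28
position: [0.539, 0.0196, 0.0538]
orientation: [3.141, 0.002, 0.005]
contact_force: [0.9, -0.1, 6.6]
finger_gap: -0.001
```

arm_command([
  [0,0,0,0,0,-0.005,0],
  [0,0,0,0,0,-0.035,0],
  [0,0,0,0,0,-0.05,0],
  [0,0,0,-0.05,0,-0.03,0],
  [0,0,0,0,0,0,0],
  [0,0,0,0,0,0,0],
])

```text
time_s: 5.03
position: [0.4877, 0.0192, 0.1728]
orientation: [3.141, 0.001, 0.0]
contact_force: [-0.3, 0.4, -0.1]
finger_gap: -0.0
```

Run:
```python
from h import *
measure(snap('wrist','w2.png')); print(sensors.observe()['position'])
```

```text
line x 0.4292 0.6576 slope -0.0394 y at .54 0.0507
chim box [ 299   48   60  166 7877] y at .54 0.0102 slope -0.0356 rms 0.00043 x ends 0.4586 0.6088
[0.48786841 0.01925912 0.17228995]
```

arm_command([
  [0,0,0,0.05,0.0195,0.03,0],
  [0,0,0,0,0,0.05,0],
  [0,0,0,0,0,0.025,0],
  [0,0,0,0,0,0,0],
  [0,0,0,0,0,0.01,0],
  [0,0,0,0,0,0.0045,0],
  [0,0,0,0,0,0,0],
])

```text
time_s: 5.95
position: [0.5381, -0.0001, 0.0538]
orientation: [3.141, 0.001, 0.002]
contact_force: [0.6, -0.5, 0.8]
finger_gap: 0.002
```

arm_command([
  [0,0,0,0,0,0.001,0],
  [0,0,0,0,-0.004,0,0],
  [0,0,0,0,-0.006,0,0],
  [0,0,0,0,-0.006,0,0],
  [0,0,0,0,-0.006,0,0],
  [0,0,0,0,-0.006,0,0],
  [0,0,0,0,-0.006,0,0],
  [0,0,0,0,-0.006,0,0],
])

```text
time_s: 6.95
position: [0.5394, 0.04, 0.0538]
orientation: [3.141, 0.001, 0.008]
contact_force: [2.0, -0.5, 4.8]
finger_gap: -0.0
```

arm_command([
  [0,0,0,0,0,0,0],
  [0,0,0,0,0,0,0],
  [0,0,0,0,0,-0.005,0],
  [0,0,0,0,0,-0.035,0],
  [0,0,0,0,0,-0.05,0],
  [0,0,0,-0.05,0,-0.03,0],
  [0,0,0,0,0,0,0],
  [0,0,0,0,0,0,0],
])

```text
time_s: 7.95
position: [0.4876, 0.0398, 0.1721]
orientation: [3.142, 0.001, -0.0]
contact_force: [0.4, 0.9, -0.1]
finger_gap: -0.0
```

Run:
```python
from h import *
measure(snap('wrist','w3.png')); print(sensors.observe()['position'])
```

```text
line x 0.6164 0.6572 slope -0.0484 y at .54 0.0539
chim box [ 300   47   59  166 7872] y at .54 0.0301 slope -0.0364 rms 0.00044 x ends 0.4597 0.6092
[0.48773681 0.03979727 0.17167235]
```

arm_command([
  [0,0,0,0.05,0.02,0.03,0],
  [0,0,0,0,0,0.05,0],
  [0,0,0,0,0,0.025,0],
  [0,0,0,0,0,0,0],
  [0,0,0,0,0,0.01,0],
  [0,0,0,0,0,0.0045,0],
  [0,0,0,0,0,0.0005,0],
])

```text
time_s: 8.88
position: [0.5382, 0.0198, 0.0534]
orientation: [3.141, 0.002, 0.003]
contact_force: [-1.4, 0.2, 4.3]
finger_gap: 0.0
```

arm_command([
  [0,0,0,0,-0.004,0,0],
  [0,0,0,0,-0.006,0,0],
  [0,0,0,0,-0.006,0,0],
  [0,0,0,0,-0.006,0,0],
  [0,0,0,0,-0.006,0,0],
  [0,0,0,0,-0.006,0,0],
  [0,0,0,0,-0.005,0,0],
  [0,0,0,0,-0.003,0,0],
])

```text
time_s: 9.88
position: [0.5395, 0.0622, 0.0536]
orientation: [3.141, 0.002, 0.007]
contact_force: [3.8, -0.3, 5.2]
finger_gap: 0.0
```

arm_command([
  [0,0,0,0,0,0,0],
  [0,0,0,0,0,0,0],
  [0,0,0,0,0,-0.005,0],
  [0,0,0,0,0,-0.035,0],
  [0,0,0,0,0,-0.06,0],
  [0,0,0,-0.05,0,-0.06,0],
  [0,0,0,0,0,0,0],
  [0,0,0,0,0,0,0],
])

```text
time_s: 10.88
position: [0.4971, 0.0619, 0.1999]
orientation: [3.142, 0.001, -0.002]
contact_force: [0.5, -0.8, -0.2]
finger_gap: -0.0
```

Run:
```python
from h import *
measure(snap('wrist','w4.png')); print(sensors.observe()['position'])
```

```text
line x 0.6163 0.675 slope -0.0277 y at .54 0.0516
chim box [ 302   64   54  148 6339] y at .54 0.0511 slope -0.0371 rms 0.00052 x ends 0.4605 0.6096
[0.49708801 0.06186927 0.1991729 ]
```

View pics/w4.png

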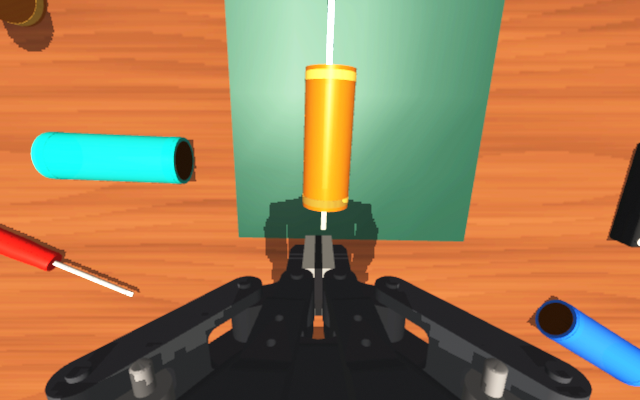

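The chimney lies squarely on the line: the white shows at both ends, (331,30) and (323,220), and it is 0.5 mm off. Now over to the switch.

arm_command([
  [0,0,0,0,0.05,0,0],
  [0,0,0,0,0.055,0,0],
  [0,0,0,0,0.055,0,0],
  [0,0,0,0,0.055,0,0],
  [0,0,0,-0.01,0.055,0,0],
  [0,0,0,-0.01,0.055,0,0],
  [0,0,0,-0.01,0.055,0,0],
  [0,0,0,-0.01,0.025,0,0],
])

```text
time_s: 11.92
position: [0.4568, -0.3459, 0.1977]
orientation: [-3.139, 0.003, 0.004]
contact_force: [0.5, 0.6, -0.3]
finger_gap: -0.001
```

arm_command([
  [0,0,0,0,0,0,0],
  [0,0,0,0,0,0,0],
])

```text
time_s: 12.18
position: [0.4579, -0.3423, 0.1989]
orientation: [-3.139, -0.001, 0.003]
contact_force: [0.1, -0.8, -0.3]
finger_gap: 0.004
```

Run:
```python
from h import *
s=sensors.observe(); im=snap('wrist','w5.png'); print(s['position'])
hsv=cv2.cvtColor(im,cv2.COLOR_RGB2HSV).astype(int);m=(((hsv[...,0]<8)|(hsv[...,0]>172))&(hsv[...,1]>170)&(hsv[...,2]>120)).astype(np.uint8)
n,l,st,c=cv2.connectedComponentsWithStats(m)
for i in range(1,n):
    if st[i,4]>30: print(st[i],c[i].round(1),at('wrist',*c[i],.051).round(4))
```

```text
[ 0.45789172 -0.34229962  0.19890847]
[314 140  13  13 142] [319.9 146. ] [ 0.4971 -0.3445  0.051 ]
[433 212   9   8  59] [436.8 215.5] [ 0.4252 -0.4669  0.051 ]
```

View pics/w5.png

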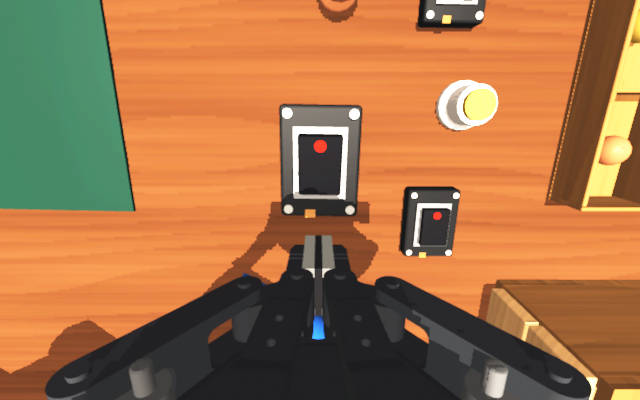

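The dot is at (320,146), which gives (0.497,-0.3445). The large rocker is off.

arm_command([
  [0,0,0,0.042,0.002,0,0],
  [0,0,0,0,0,0.055,0],
  [0,0,0,0,0,0.055,0],
  [0,0,0,0,0,0.025,0],
  [0,0,0,0,0,0,0],
  [0,0,0,0,0,0,0],
])

```text
time_s: 12.98
position: [0.501, -0.345, 0.0667]
orientation: [3.14, 0.003, 0.003]
contact_force: [1.1, 0.0, -0.2]
finger_gap: -0.002
```

arm_command([
  [0,0,0,0,0,0.01,0],
  [0,0,0,0,0,0.004,0],
  [0,0,0,0,0,0.002,0],
  [0,0,0,0,0,0,0],
])

```text
time_s: 13.48
position: [0.5001, -0.3453, 0.0496]
orientation: [3.141, 0.001, 0.001]
contact_force: [1.1, -0.8, 1.1]
finger_gap: -0.002
```

arm_command([
  [0,0,0,0,0,0.002,0],
  [0,0,0,0,0,0.002,0],
  [0,0,0,0,0,0.001,0],
  [0,0,0,0,0,0.001,0],
  [0,0,0,0,0,0,0],
])

```text
time_s: 14.1
position: [0.5005, -0.3454, 0.0437]
orientation: [3.141, 0.001, 0.002]
contact_force: [4.8, -1.0, 4.3]
finger_gap: -0.003
```

arm_command([
  [0,0,0,0,0,0.001,0],
  [0,0,0,0,0,0,0],
  [0,0,0,0,0,0,0],
])

```text
time_s: 14.48
position: [0.5006, -0.3455, 0.0435]
orientation: [3.14, 0.001, 0.003]
contact_force: [3.5, 0.6, 9.8]
finger_gap: -0.003
```

The force rises without further travel, so it is at its stop. Coming clear.

arm_command([
  [0,0,0,0,0,0.001,0],
  [0,0,0,0,0,0,0],
  [0,0,0,0,0,-0.01,0],
  [0,0,0,0,0,-0.04,0],
  [0,0,0,0,0,-0.05,0],
  [0,0,0,-0.043,0,-0.055,0],
  [0,0,0,0,0,0,0],
  [0,0,0,0,0,0,0],
])

```text
time_s: 15.48
position: [0.4606, -0.3448, 0.1896]
orientation: [-3.14, -0.0, 0.003]
contact_force: [-0.0, -0.6, 0.2]
finger_gap: -0.001
```

Run:
```python
from h import *
s=sensors.observe(); im=snap('wrist','w6.png'); t=snap('top','t2.png')[:,:,::-1]; print(s['position'],s['contact_force'])
hsv=cv2.cvtColor(im,cv2.COLOR_RGB2HSV).astype(int);m=(((hsv[...,0]<8)|(hsv[...,0]>172))&(hsv[...,1]>170)&(hsv[...,2]>120)).astype(np.uint8)
n,l,st,c=cv2.connectedComponentsWithStats(m)
for i in range(1,n):
    if st[i,4]>30: print(c[i].round(1),[at('wrist',*c[i],z).round(4)[:2] for z in(.043,.051)], proj('wrist',[.497,-.3445,.051]),proj('wrist',[.497,-.3445,.043]))
a=cv2.resize(t[125:235,270:365],None,fx=4,fy=4,interpolation=cv2.INTER_CUBIC)
b=cv2.resize(np.ascontiguousarray(im[90:230,260:380,::-1]),(377,440))
cv2.imwrite('pics/f.png',np.hstack([a,b]))
```

```text
[ 0.4605512  -0.34475626  0.18962605] [-0.03431438 -0.62886498  0.19035427]
[437.3 220.6] [array([ 0.423 , -0.4691]), array([ 0.426 , -0.4657])] [317.49137462 149.93029925] [317.51457306 148.91674522]
```

View pics/f.png

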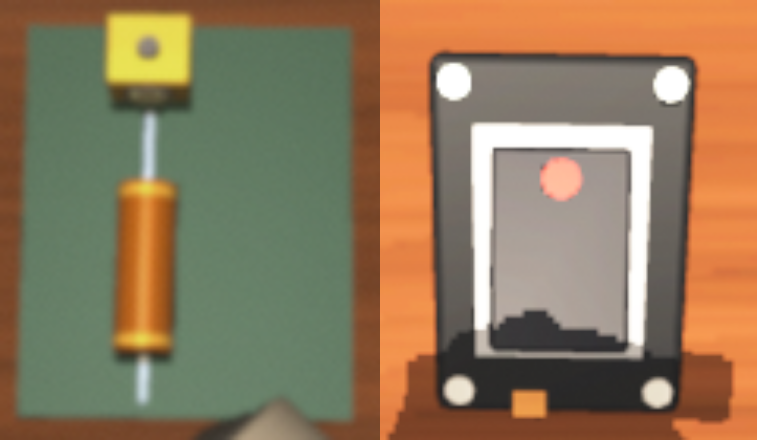

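The rocker face now catches the light, so it has tilted over to its far end. The chimney still lies on the line, and the arm is clear. Handing in.

```bash
python3 -c "
from rig import env; print(env.job_done())"
```

```text
the job is handed in; nothing more can be done
None
```

The chimney is on the line, the switch is on, and the job was handed in at about 15.5 s of the 58 s allowed; no verdict came back.

- **Chimney:** I rolled the amber chimney about 60 mm to the left in three strokes of roughly 40 mm, at 8 N or less on the readings between moves. The wrist camera then put it 0.5 mm off the line sideways, about 0.01 rad off its direction, and about 20 mm short of the line's middle lengthwise. A top view after the switch press still showed it on the line.
- **Switch:** I pressed the red-dotted end of the large rocker until the fingertip stopped at about 43.5 mm with the force at about 10 N, then lifted clear. The last picture shows the face tilted to the on side.
- **Weak checks:** The rocker's angle was judged from the press height, the force and the picture, because the final automatic search for the red dot failed in the glare. Two of the four wrist-camera fits of the line's direction were poor (one partly hidden by the chimney). I relied on the clear first one, which agreed with the top view to within 1 mm.
- **Bystanders:** I did not re-measure them. The arm passed well above them and no unexpected force showed.

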